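Pin the lever of a pad clamp and pump the jaw tight

TASK

The lever of the sloping pad clamp has come off its fulcrum. Bring the lever's eye back between the two ears of the fork so that the bores line up, and push the fulcrum pin (the straight knurled one of the three in the wooden block) fully home through ears and eye. Then close the jaw with the lever alone, pumping it stroke by stroke until the jaw's spring-backed face stays pressed against the pad; leave the other pins in the block and everything else where it stands.

Things in the scene. Friction and masses are not known exactly. Their poses are not given: they have to be found in the camera images.
- press: Sloping pad clamp, dark green steel, 330 mm wide, fixed. Origin on the table under its middle; x away from its low front edge, y to its left, z up. Bed slopes up along x at 30 degrees, front edge 40 mm, back edge 143 mm above the table. Lever at the right (-y), pad at the left. It stands turned, with its front edge toward the robot's right.
- fork_hole (a point): Centre of the upper mouth of the fork's bore, fixed on the press. Frame: x up the slope, y left (press y), z square to the bed, leaning 30 degrees toward the front; the pin enters along -z. Two ears 36 x 40 x 8 mm, tops at z 0 and -22 mm, bored 12 mm; the lever's eye goes between them. A web closes the -y side, 20 to 32 mm from the bore; +y is open. Bed at z -40 mm.
- lever_eye (a point): Centre of the upper mouth of the 12 mm bore in the lever's eye (boss 34 x 30 x 10 mm). It moves parallel to the bed, at z = -10 mm in fork_hole's frame, and is lined up when its x and y there are 0. Starts 10 to 60 mm off on the +y side. The pin's tapered tip draws it in from 3 mm off.
- handle (a point): On the axis of the lever's handle, a black cylinder 21 mm across, square to the bed, reaching 25 mm below and 20 mm above this point. In fork_hole's frame z = +15 mm; x = -100, y = 0 mm when lined up. A flat bar 18 mm wide, 10 mm thick, top at z -10 mm, joins it to the eye: gripped square across, it sets slide and swing together; a grip on the round handle can turn. Both stay where left (2 N).
- carriage (a joint): Slide of the carriage with the lever's upper pivot and the driving pawl, along press y, m, positive left, range -0.022 to 0.06; starts at 0.022 to 0.045. At 0 the pivot is 45.8 mm up the slope from fork_hole. The lever is straight: eye 45.8 mm and handle axis 145.8 mm down from the pivot.
- lever (a joint): Lever swing about its pivot on the carriage, rad: 0 straight down the slope, positive moves the handle right (-y); stops at +-0.36. Lined up when carriage and lever are 0. Once pinned, handle right drives carriage and jaw left, handle left draws the pawl back: 30 mm each side of straight is one stroke, one 12 mm tooth (under 22 mm misses it). 5 to 20 N at the handle.
- fulcrum_pin: Steel pin, 80 mm long, 70 g; origin at the tip, z along it to the head. Shank 10 mm thick, 38 mm long, its first 11 mm tapering to a 4 mm tip; collar 22 mm across at 38 to 42 mm; straight knurled head 16 mm across at 42 to 80 mm. Stands upright in the block, collar on its top. Home: collar on the upper ear, tip 38 mm below fork_hole.
- pin_collar (a point): Centre of the underside of the fulcrum pin's collar, 38 mm above the tip.
- tee_pin: Another pin in the block, with a 44 mm cross bar as head 62 mm above its tip and a 14 mm shank, too thick for the bores. Origin at the tip.
- ball_pin: Another pin in the block, with a black 24 mm ball as head and a thin 7 mm shank only 30 mm long. Origin at the tip.
- pin_block: Wooden block 44 x 118 x 46 mm, fixed, with three 16 mm holes in a row along its y axis, 36 mm apart; origin at the centre of its underside. It stands either left or right of the press; the pins' places in it change.
- jaw (a joint): Advance of the jaw (rack and jaw plate) to the left, toward the pad, m; 0 fully back. A ratchet pawl (12 mm teeth) and friction hold it while the lever goes back. Starts at 0.002 to 0.018; the first stroke may gain less than a tooth. The follower meets the pad at about 0.035; pumped tight, the jaw holds at about 0.042.
- follower (a joint): How far the wooden follower plate in front of the jaw plate is pushed back on its springs (1.5 N/mm), m: 0 free, 0.0165 at its stop; about 0.006 when the jaw has been pumped tight, the holding pawl has caught and the lever is let go; without the pawl it springs back under 0.002.
- follower_face (a point): Middle of the follower's wooden face toward the pad, 15 mm above the bed; moves with jaw and follower.
- jaw_plate: Steel jaw plate behind the follower, 135 x 8 x 46 mm, with the springs; to be moved only by the lever.
- fence_face (a point): Middle of the wooden end fence's face, fixed, which the pad rests against.
- pad: Pad of paper between boards, 140 x 75 x 30 mm, 300 g, lying on the bed between follower and fence. Origin at the centre of its underside, y to the left; its faces are 37.5 mm to either side.
- water_bottle: Bystander: small bottle with a blue nozzle, 45 mm across, 123 mm tall, loose; origin under its middle.
- ethanol_bottle: Bystander: orange bottle with a black cap, 60 mm across, 149 mm tall, loose; origin under its middle.
- wax_block: Bystander: yellow block 56 x 38 x 20 mm, loose.
- loupe: Bystander: black stand magnifier, 41 mm across, 38 mm tall, loose.
- brush_cup: Bystander: enamel mug with brushes, 76 x 101 mm, 209 mm tall, fixed, on the side of the press where the pin block is not.

How it is judged:
By the outcome, as a careful person would: the job done as asked, in the order asked, and still so for the second after the job is handed in, with the robot touching nothing.
It also fails if it takes over 64 s, if anything falls off the work surface, if the arm or the gripper's body presses on something with over 40 N, if the wrist force passes 120 N, or if a joint passes its speed limit or range.

ROBOT

A 6-joint arm with a two-finger parallel gripper is mounted at the origin on the work surface; the furniture and walls round the work are solid. World frame = base frame: x ahead of the robot, y to its left, z up, the work surface at z = 0. Lengths are in mm, angles in rad, forces in N, time in s.
With the tool pointing down it reaches from about 250 to 775 mm from the base axis. Payload 8.9 kg.
Tool frame: the origin (TCP) lies midway between the tips of the shut fingers; the grasp point (between the pads) lies 19 mm behind it; z points along the fingers, y is the line along which they close (so a half turn about z gives the same grasp; the last joint's range is limited). The gripper opens to 85 mm and grips with 20 to 120 N. Pads are 22 mm wide; open, the fingers measure 114 mm over their backs; the gripper's body (76 mm by 85 mm) begins 54 mm behind the grasp point. The pads swing forward as they close: fully open they stand 13 mm farther back than shut.
Start: joints at [-0.139, 0.291, -0.153, 1.127, 0, 1.431], TCP at [524.999, 0.004, 200.705] pointing down, gripper open.
Joint ranges: [-2.52, 2.52], [-0.91, 1.74], [-1.3, 1.37], [-1.96, 2.02], [-1.52, 1.47], [-3.14, 3.14]. Speed limits (rad/s): [2.22, 2.22, 2.79, 3.14, 3.14, 3.14].

INTERFACE

Orientations are given as a unit quaternion [w, x, y, z].
In Python, from cell import ctrl gives the robot as it stands. The module is installed in compiled form; this text tells all that it offers.
- The arm moves only by the tool play_rows, never from a script. Its argument "targets" is text: rows parted by semicolons, each of 5 numbers parted by spaces: the finger opening in cm, from 0 to 8.54, then the shift along the world's x, y, z in cm, then the turn about the world's z in degrees. A call has 1 to 20 rows; each row shifts and turns the commanded pose from where the row before left it; what a row does not reach is not made up. A row lasts 1/8 s, in which the tool goes at most 62.5 mm and 10.7 degrees, less where a joint would pass 70% of its speed; a pose out of reach is approached as far as the arm can. A call with a gripper value outside its range is refused whole. The fingers move at their own pace and stop on an object; "grip_force" is the grip in N (left out, the last holds). Time passes only in rows, so rows that do not move let the fingers close. It gives the time, the measured TCP pose, the force, the opening and the grip force at its end, in the units of the state.
- ctrl.observe(): the state, without advancing time (a new reading comes with each control period).
- ctrl.get_image(name): name is "scene" or "side" or "wrist"; returns the picture (384x512x3 uint8, blue, green, red); there is no depth.
- ctrl.camera_model(name): a dict with "vertical_fov" (degrees; the focal length in pixels is half the picture's height over the tangent of half this angle, whatever the lens; pixels are square), "cx", "cy" (the principal point, pixels), "origin" and "attitude" of the camera in the world; the wrist camera has in their place "T_tool_cam" (4x4, takes a point from camera to tool coordinates, whose origin is the TCP and whose axes are the flange's). Camera axes: x right, y down, z forward; pixel columns grow to the right and rows downward; lengths in mm; the calibration is good to about 2 mm. The wrist camera is an equidistant fisheye: a pixel r from the principal point sees the ray r / f radians off the axis. A picture is of the moment at which its call begins: read the wrist's pose just before it. camera_model takes no time and is no camera call.
- ctrl.hand_in(): hands the job in; it is judged then, once.
The state is a dict: "clock": time; "joints": joint angles; "qd": joint speeds; "joint_torque": joint torques, N m; "tcp_pos": TCP position; "tool_rot": TCP orientation; "wrist_force": force on the tool from outside, world axes, zero at the start; "moment": the same for the moment, N m; "opening": finger opening in mm; "grasp_force": force on a finger pad.
Only numpy, scipy, OpenCV 4.12 (cv2) and the standard library are available. Lean on these libraries where they do the work, as an engineer would, in place of code of your own. Each camera call takes 0.05 s, during which the arm holds its last target. There are 200 camera calls.

## Working session

There is one attempt and no reset: what is moved stays moved. The work goes in short steps, Python scripts to look and compute and a tool call to move; the robot and the scene stay as the last step left them, time stands still between calls to the robot, and variables do not carry over. Pictures are saved under pics/ and viewed, at most 10 in all, crops included, and the job is handed in when it is done.

Besides the shell and the picture viewer there is one more tool, called after "Call:" as name(argument=value, ...) on one line, values as JSON. play_rows: Moves the arm, as the interface text tells. Its arguments: {"type":"object","properties":{"targets":{"type":"string"},"grip_force":{"type":"number"}},"required":["targets"]}

```bash
mkdir -p pics; python3 - <<'E'
from cell import ctrl
import cv2,numpy as np
s=ctrl.observe(); print(s['tcp_pos'],s['tool_rot'],s['clock'])
for n in ['scene','side','wrist']:
    im=ctrl.get_image(n); cv2.imwrite(f'pics/{n}0.png',im)
    print(n,ctrl.camera_model(n))
a=cv2.imread('pics/scene0.png');b=cv2.imread('pics/side0.png')
E
```

```text
[5.24516794e+02 8.91051916e-02 2.00106768e+02] [-5.38124292e-04  7.07096406e-01  7.07116835e-01 -4.05911763e-04] 0.0
scene {'vertical_fov': 56.21516468241839, 'cx': 263.9276084191175, 'cy': 188.9931343966375, 'origin': array([-388.28788441, -628.19686792,  753.5570164 ]), 'attitude': array([-0.43277564,  0.75863285, -0.42549598,  0.23692745])}
side {'vertical_fov': 51.32176206959696, 'cx': 254.840774575908, 'cy': 188.96678410861554, 'origin': array([552.99020245, 916.51488687, 767.34956657]), 'attitude': array([-0.02010286,  0.02905736,  0.88522313, -0.46382276])}
wrist {'vertical_fov': 65.70646984690485, 'cx': 257.89245992848674, 'cy': 194.32465220648518, 'T_tool_cam': array([[-8.86756855e-04, -9.59976700e-01, -2.80078468e-01,
         6.99260706e+01],
       [ 9.99999568e-01, -9.28955486e-04,  1.79205130e-05,
         2.23933599e-01],
       [-2.77383704e-04, -2.80078331e-01,  9.59977110e-01,
        -1.73160821e+02],
       [ 0.00000000e+00,  0.00000000e+00,  0.00000000e+00,
         1.00000000e+00]])}
```

View pics/scene0.png

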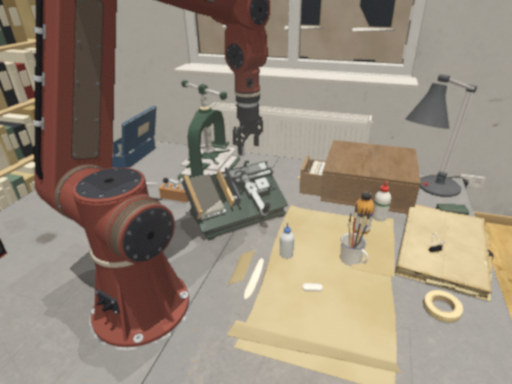

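View pics/wrist0.png

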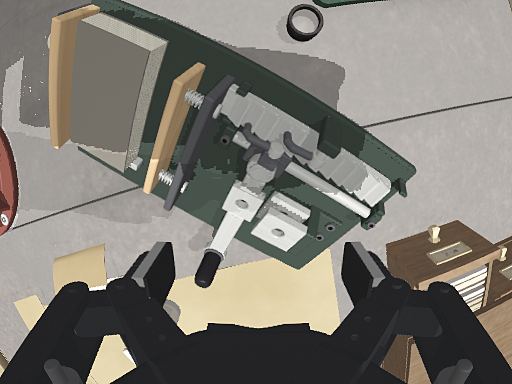

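View pics/side0.png

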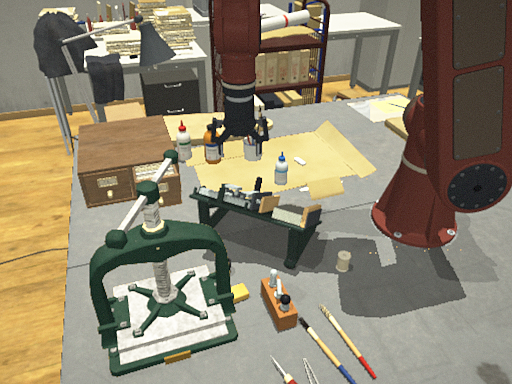

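The side view shows the pin block at about (280,303), behind the press. In the wrist view the fork bore is near (278,233), the eye near (242,204), the handle top near (208,268), and the press corners near (97,3), (410,170) and (300,268).

```bash
cat > h.py <<'E'
import numpy as np, cv2
from scipy.spatial.transform import Rotation as R
from scipy.optimize import least_squares
from cell import ctrl
def Rq(q): return R.from_quat([q[1],q[2],q[3],q[0]]).as_matrix()
def cam(n,s=None):
    m=ctrl.camera_model(n); f=192/np.tan(np.radians(m['vertical_fov']/2))
    if n=='wrist':
        T=m['T_tool_cam']; A=Rq(s['tool_rot']); return A@T[:3,:3],A@T[:3,3]+s['tcp_pos'],f,m['cx'],m['cy'],True
    return Rq(m['attitude']),m['origin'],f,m['cx'],m['cy'],False
def ray(c,u,v):
    A,o,f,cx,cy,fe=c; a,b=(u-cx)/f,(v-cy)/f
    if fe:
        r=np.hypot(a,b); k=np.sin(r)/r if r>1e-9 else 1; d=np.array([a*k,b*k,np.cos(r)])
    else: d=np.array([a,b,1.])
    d=A@d; return o,d/np.linalg.norm(d)
def proj(c,p):
    A,o,f,cx,cy,fe=c; q=A.T@(np.asarray(p,float)-o)
    if fe:
        h=np.hypot(q[0],q[1]); k=np.arctan2(h,q[2])/h
        return np.array([cx+f*q[0]*k,cy+f*q[1]*k])
    return np.array([cx+f*q[0]/q[2],cy+f*q[1]/q[2]])
def onz(c,u,v,z):
    o,d=ray(c,u,v); return o+d*(z-o[2])/d[2]
C,S=np.cos(np.pi/6),.5
def pressR(yaw): # fork frame axes as columns
    r=R.from_euler('z',yaw).as_matrix(); return r@np.array([[C,0,-S],[0,1,0],[S,0,C]])
def onbed(c,u,v,P,h): # P=(x,y,yaw); plane h above bed
    B=pressR(P[2]); n=B[:,2]; p0=np.array([P[0],P[1],91.5])+n*h
    o,d=ray(c,u,v); return o+d*(n@(p0-o))/(n@d)
E
python3 - <<'E'
from h import *
s=dict(tcp_pos=np.array([524.5,0.09,200.1]),tool_rot=[-5.38e-4,.7070964,.7071168,-4.06e-4])
c=cam('wrist',s)
pts={(89,165):(97,3),(89,-165):(412,172),(-89,-165):(300,268),(-89,165):(78,150)}
def res(P,full=False):
    o=[]
    for (x,y),uv in pts.items():
        r=R.from_euler('z',P[2]).as_matrix()@[x,y,0]
        o.append(proj(c,[P[0]+r[0],P[1]+r[1],143 if x>0 else 40])-uv)
    return np.ravel(o)
f=least_squares(res,[500,80,1.08],loss='soft_l1'); P=f.x; print(P,res(P).round(1))
B=pressR(P[2])
F=onbed(c,278,233,P,40);E=onbed(c,242,204,P,30);H=onbed(c,207,275,P,75)
print('fork',F,'eye',B.T@(E-F),'handle top',B.T@(H-F))
cs=cam('side')
for uv,z in [((273,272),88),((285,298),80),((280,303),46)]: print(uv,onz(cs,*uv,z))
w=cv2.imread('pics/wrist0.png')[120:310,170:430]
cv2.imwrite('pics/w0c.png',cv2.resize(w,None,fx=3,fy=3,interpolation=cv2.INTER_CUBIC))
E
```

```text
[480.17450707  27.4273254    1.05271705] [ -4.3 -11.    8.6   0.2   0.1   3.2  -0.6   0.3]
fork [543.15945355 -40.6117733  121.56867036] eye [  0.87381485  41.47946179 -10.        ] handle top [-69.05136875  36.63356839  35.        ]
(273, 272) [460.13960112 274.46301844  88.        ]
(285, 298) [441.23326151 344.40845397  80.        ]
(280, 303) [448.80267759 329.4784851   46.        ]
```

View pics/w0c.png

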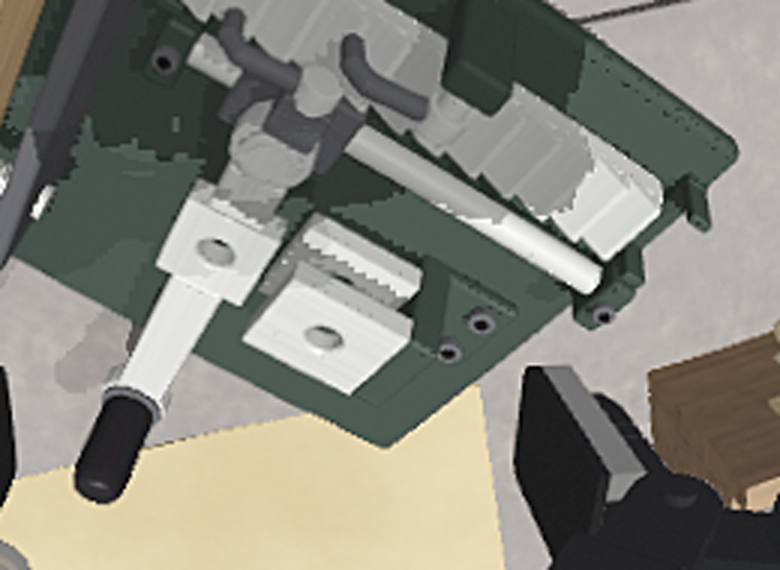

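```bash
cat > fit.py <<'E'
from h import *
s=dict(tcp_pos=np.array([524.5,0.09,200.1]),tool_rot=[-5.38e-4,.7070964,.7071168,-4.06e-4])
c=cam('wrist',s)
k=lambda x,y:np.array([170+x/3,120+y/3])
def res(p,ret=False):
    X,Y,yaw,fx,fy,car,th=p; B=pressR(yaw); O=np.array([X,Y,91.5])
    W=lambda a,b,z:O+B@[a,b,z]
    L=lambda d,w,z:W(fx+45.8-d*np.cos(th)-w*np.sin(th),fy+car-d*np.sin(th)+w*np.cos(th),40+z) # d down lever, w left
    g=[(W(103,-165,0),k(737,150),.4),(W(-103,-165,0),k(387,447),1),(W(-103,165,0),(78,150),.3),
     (W(fx,fy,40),k(324,338),1),(W(fx-18,fy+20,40),k(243,340),1),(W(fx+18,fy+20,40),k(303,262),1),
     (L(45.8,0,-10),k(216,251),1),(L(145.8,0,35),k(98,488),1)]
    if ret: return W(fx,fy,40),B,L(45.8,0,-10),L(145.8,0,15)
    return np.concatenate([(proj(c,a)-b)*w for a,b,w in g])
f=least_squares(res,[480,30,1.05,0,-120,.03e3,0.],loss='soft_l1',x_scale=[10,10,.1,10,10,10,.1])
print(f.x.round(3));print(f.fun.round(1))
F,B,E,H=res(f.x,True); print('F',F,'E',E,'H',H); print(B.round(3)); print(B.T@(E-F),B.T@(H-F))
E
python3 fit.py
```

```text
[ 4.7833e+02  3.0335e+01  1.0530e+00 -9.8910e+00 -9.1575e+01  4.5528e+01
  8.3000e-02]
[ 1.5 -0.6 -0.2  0.4 -0.6 -0.5  0.7 -0.6  0.7 -1.5 -2.2  4.1  0.1 -0.3
 -0.5  2.8]
F [543.77010245 -39.805244   121.19543704] E [510.04997811 -14.69113281 112.6140755 ] H [ 468.36241538 -104.65333351   84.43696496]
[[ 0.429 -0.869 -0.247]
 [ 0.753  0.495 -0.434]
 [ 0.5    0.     0.866]]
[  0.15778499  41.72984827 -10.        ] [-99.49770629  33.4362931   15.        ]
```

Call:
play_rows(targets="8.5 0 4 3 0;8.5 0 5 3 0;8.5 -1 5 3 0;8.5 -2 5 2 0;8.5 -2 4 0 0;8.5 0 0 0 0")

```text
clock: 0.9
tcp_pos: [473.6, 232.4, 310.8]
tool_rot: [-0.0, 0.706, 0.708, 0.0]
wrist_force: [-0.3, -0.9, -0.0]
opening: 84.8
grasp_force: 0.0
```

```bash
python3 - <<'E'
from h import *
s=ctrl.observe(); im=ctrl.get_image('wrist'); print(list(s['tcp_pos'].round(2)),list(np.round(s['tool_rot'],5)))
cv2.imwrite('pics/w1.png',im)
cv2.imwrite('pics/w1c.png',cv2.resize(im[0:300,100:500],None,fx=2,fy=2,interpolation=cv2.INTER_CUBIC))
E
```

```text
[np.float64(473.63), np.float64(232.36), np.float64(310.83)] [np.float64(-0.00022), np.float64(0.70571), np.float64(0.7085), np.float64(0.0001)]
```

View pics/w1c.png

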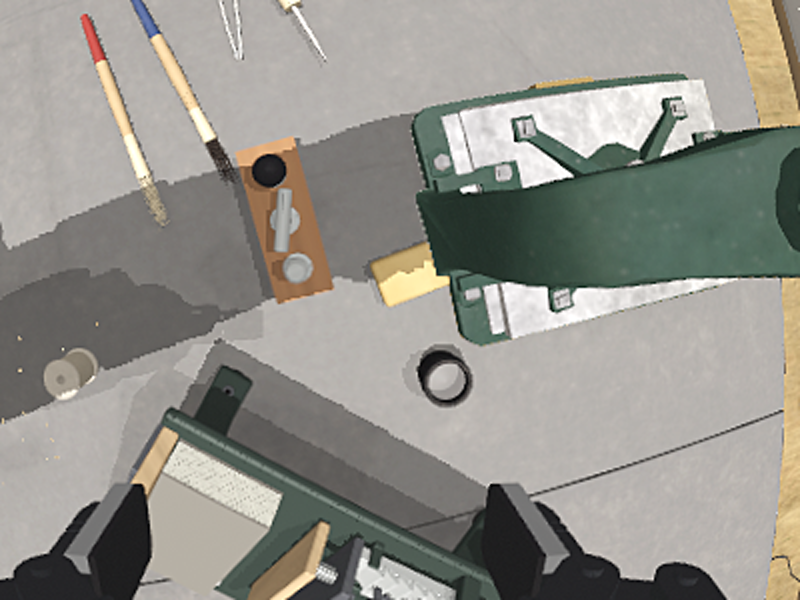

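Fulcrum pin head (round, straight) is at crop (297,268). The tee pin (283,220) and ball pin (269,170) are behind it in the row. I'll do the lever first.

```bash
cat >> fit.py <<'E'
np.savez('press.npz',F=F,B=B,p=f.x)
if __name__=='__main__':
    X,Y,yaw,fx,fy,car,th=f.x
    D=100.8
    g=lambda car,th:F+B@[45.8-D*np.cos(th),car-D*np.sin(th),-15]
    t=lambda th:np.degrees(np.arctan2(*(B@[np.sin(th),-np.cos(th),0])[[1,0]]))  # right dir
    print('grip',g(car,th),t(th),'final',g(0,0),t(0))
    c1=cam('wrist',dict(tcp_pos=np.array([473.63,232.36,310.83]),tool_rot=[-.00022,.70571,.7085,.0001]))
    q=lambda x,y,z:onz(c1,100+x/2,y/2,z)
    for n,x,y,z in [('pin',297,268,88),('ball',269,170,85),('c1',237,150,46),('c2',296,138,46),('c3',332,288,46),('c4',277,302,46)]: print(n,q(x,y,z))
    s=ctrl.observe(); print(s['tcp_pos'],np.degrees(np.arctan2(*Rq(s['tool_rot'])[[1,0],1])))
E
python3 fit.py
```

```text
[ 4.78327e+02  3.03340e+01  1.05300e+00 -9.89100e+00 -9.15750e+01
  4.55280e+01  8.30000e-02]
[ 1.5 -0.6 -0.2  0.4 -0.6 -0.5  0.7 -0.6  0.7 -1.5 -2.2  4.1  0.1 -0.3
 -0.5  2.8]
F [543.76670269 -39.80592955 121.19553212] E [510.04664406 -14.691858   112.61417119] H [ 468.35911699 -104.65407565   84.43706199]
[[ 0.429 -0.869 -0.247]
 [ 0.753  0.495 -0.434]
 [ 0.5    0.     0.866]]
[  0.15778622  41.72977118 -10.        ] [-99.49770237  33.43618373  15.        ]
grip [491.75783382 -56.02446827  80.87878481] -25.53829615076642 final [523.90720604 -74.67897695  80.70515106] -29.66063963870035
pin [461.27558335 270.23619005  88.        ]
ball [442.6817799  336.11871964  85.        ]
c1 [416.28449062 354.93713083  46.        ]
c2 [459.17810609 363.10520284  46.        ]
c3 [485.77332712 252.03872153  46.        ]
c4 [445.05698357 241.50972672  46.        ]
[474.35326563 230.94492676 310.5868634 ] 0.15140023642320363
```

Call:
play_rows(targets="6 0.28 -4.77 -2 -4.25;4 0.28 -4.77 -2 -4.25;4 0.28 -4.77 -2 -4.25;4 0.28 -4.77 -2 -4.25;4 0.28 -4.77 -2 -4.25;4 0.28 -4.75 -2 -4.25;4 0 0 -4 0;4 0 0 -1 0;4 0 0 0 0;4 0 0 0 0")

```text
clock: 2.2
tcp_pos: [492.7, -55.9, 142.0]
tool_rot: [0.001, 0.846, 0.534, 0.001]
wrist_force: [0.2, 0.1, 0.8]
opening: 40.4
grasp_force: 0.0
```

```bash
python3 - <<'E'
from h import *
s=ctrl.observe(); im=ctrl.get_image('wrist'); print(list(s['tcp_pos'].round(2)),list(np.round(s['tool_rot'],5)))
cv2.imwrite('pics/w2.png',im)
cv2.imwrite('pics/w2c.png',cv2.resize(im[60:360,70:450],None,fx=2,fy=2,interpolation=cv2.INTER_CUBIC))
d=np.load('press.npz');F,B=d['F'],d['B'];c=cam('wrist',s);p=d['p']
k=lambda P:(proj(c,P)-[70,60])*2
for P in [[0,0,0],[-18,20,0],[18,20,0]]: print(P,k(F+B@P))
L=lambda d_,z:F+B@[45.8-d_*np.cos(p[6]),p[5]-d_*np.sin(p[6]),z]
print('eye',k(L(45.8,-10)),'handle top',k(L(145.8,35)))
E
```

```text
[np.float64(492.68), np.float64(-55.93), np.float64(141.99)] [np.float64(0.00069), np.float64(0.84553), np.float64(0.53393), np.float64(0.00062)]
[0, 0, 0] [490.53034684 202.69738906]
[-18, 20, 0] [425.03775936 237.22905286]
[18, 20, 0] [438.68189478 153.55680313]
eye [367.39638982 174.26896891] handle top [369.82271302 434.52130292]
```

View pics/w2c.png

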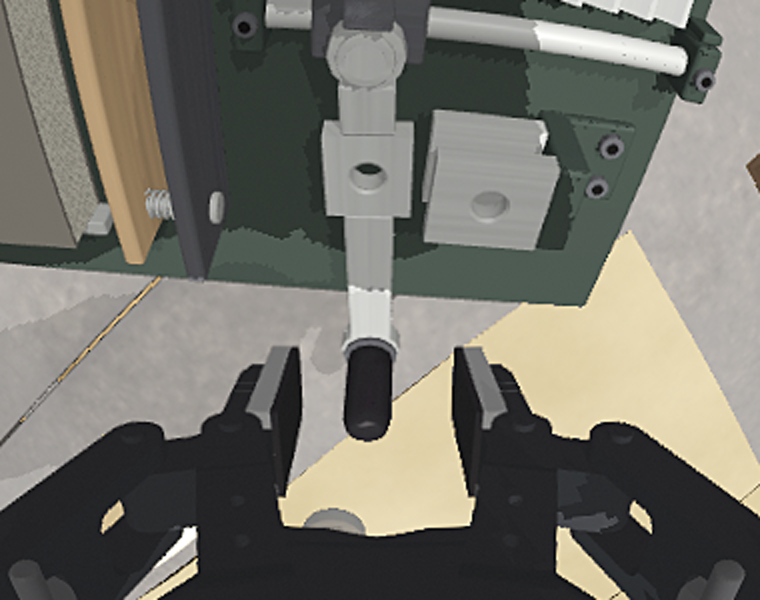

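The eye at (368,176), bore at (490,206) and handle at (369,425) match the model to about 1 mm, so I'm gripping the bar and shifting it.

Call:
play_rows(targets="4 0 0 -3 0;4 0 0 -3 0;4 0 0 -1.5 0;4 0 0 0 0;1 0 0 0 0;1 0 0 0 0;1 0 0 0 0;1 0 0 0 0;1 0 0 0 0;1 0 0 0 0", grip_force=40)

```text
clock: 3.5
tcp_pos: [491.8, -56.0, 65.7]
tool_rot: [0.0, 0.846, 0.534, -0.0]
wrist_force: [-0.9, -0.6, 0.0]
opening: 10.1
grasp_force: 0.0
```

```bash
python3 - <<'E'
from h import *
s=ctrl.observe(); im=ctrl.get_image('wrist'); print(s['tcp_pos'],s['opening'],s['grasp_force'])
a=cv2.resize(im[60:360,70:450],None,fx=2,fy=2,interpolation=cv2.INTER_CUBIC)
cv2.imwrite('pics/w3c.png',a)
E
```

```text
[491.79495241 -56.01582294  65.70612873] 10.148678531508283 0.0
```

View pics/w3c.png

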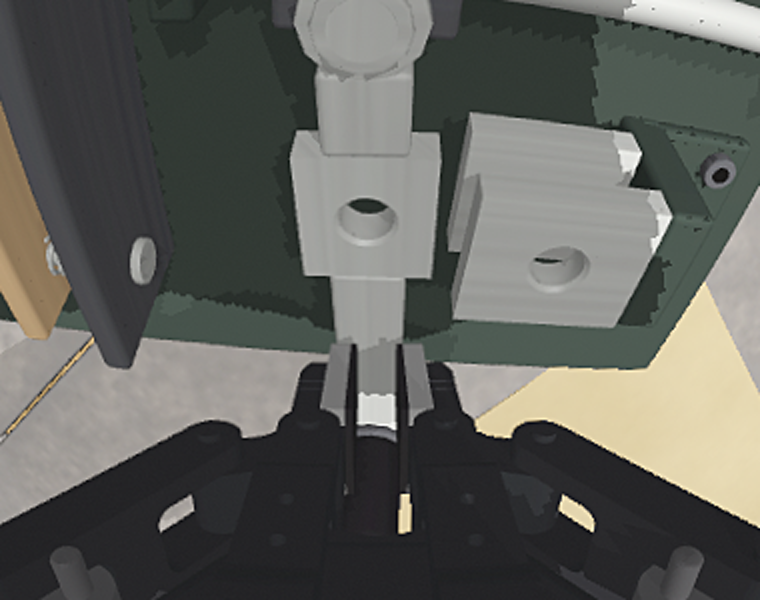

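```bash
python3 - <<'E'
from h import *
c0=cam('wrist',dict(tcp_pos=np.array([524.8,0.05,200.5]),tool_rot=[-5.38e-4,.7070964,.7071168,-4.06e-4]))
c2=cam('wrist',dict(tcp_pos=np.array([492.,-56,141.2]),tool_rot=[.0003,.84553,.53393,.0003]))
c3=cam('wrist',dict(tcp_pos=np.array([491.8,-56,65.7]),tool_rot=[.0003,.84553,.53393,.0003]))
d=np.load('press.npz');F,B=d['F'],d['B']
for n,l in dict(fork=[(278,232.7),(315,163),(349.5,194)],eye=[(242,203.7),(254,148),(253,170.5)]).items():
    M=np.zeros((3,3));b=np.zeros(3)
    for c,uv in zip([c0,c2,c3],l):
        o,v=ray(c,*uv);Q=np.eye(3)-np.outer(v,v);M+=Q;b+=Q@o
    X=np.linalg.solve(M,b);print(n,X,B.T@(X-F),[proj(c,X)-uv for c,uv in zip([c0,c2,c3],l)])
    print([ (proj(c,F if n=='fork' else F+B@[.16,41.7,-10])-uv).round(1) for c,uv in zip([c0,c2,c3],l)])
E
```

```text
fork [543.37693571 -41.24612276 119.30299034] [-2.19713019 -0.37400018 -0.91680531] [array([-0.82294487, -0.01194913]), array([ 1.17110368, -0.28758688]), array([-0.21296936, -0.27625125])]
[array([-0.2, -0.6]), array([ 1.4, -2. ]), array([ 0.8, -2.4])]
eye [509.76106567 -15.49056424 111.61204176] [ -1.06673441  41.58268148 -10.45018207] [array([-0.96102996,  0.23118185]), array([ 0.728518 , -0.2063587]), array([ 0.51231985, -0.97348826])]
[array([-0.7, -0.2]), array([ 0.6, -1.2]), array([ 0.3, -2.4])]
```

```bash
python3 - <<'E'
from h import *
s=ctrl.observe();c=cam('wrist',s);k=lambda P:((proj(c,P)-[70,60])*2).round(0)
d=np.load('press.npz');F,B,p=d['F'],d['B'],d['p'];A=Rq(s['tool_rot']);T=s['tcp_pos']
for P in [[0,0,0],[11,5,0],[11,-5,0],[-11,5,0],[11,5,-19],[11,5,-40],[11,9,-40]]: print(P,k(T+A@P))
L=lambda d_,w,z:F+B@[45.8-d_*np.cos(p[6])-w*np.sin(p[6]),p[5]-d_*np.sin(p[6])+w*np.cos(p[6]),z]
for dd in [65,90,100,110,135]: print(dd,k(L(dd,9,-10)),k(L(dd,-9,-10)),k(L(dd,9,-20)))
print(A.T@(L(100.8,0,-15)-T))
E
```

```text
[0, 0, 0] [373. 329.]
[11, 5, 0] [390. 296.]
[11, -5, 0] [357. 296.]
[-11, 5, 0] [389. 360.]
[11, 5, -19] [391. 318.]
[11, 5, -40] [393. 348.]
[11, 9, -40] [410. 348.]
65 [331. 276.] [407. 277.] [335. 247.]
90 [338. 339.] [405. 340.] [341. 311.]
100 [341. 360.] [404. 361.] [343. 333.]
110 [343. 380.] [404. 381.] [345. 352.]
135 [348. 420.] [402. 421.] [350. 395.]
[ -0.036343    -0.01784268 -15.17244324]
```

The pads closed to 10 mm with no load, and in the picture their tips sit above the bar. The tips evidently reach less deep than I assumed, so I'm feeling downward.

Call:
play_rows(targets="4 0 0 0 0;4 0 0 0 0;4 0 0 -0.3 0;4 0 0 -0.2 0;4 0 0 0 0")

```text
clock: 4.18
tcp_pos: [491.6, -56.0, 60.4]
tool_rot: [-0.0, 0.846, 0.534, -0.0]
wrist_force: [0.6, 0.3, -0.4]
opening: 40.1
grasp_force: 0.0
```

```bash
python3 - <<'E'
from h import *
c=cam('side');s=ctrl.observe();im=ctrl.get_image('side')
u,v=proj(c,s['tcp_pos']).astype(int);print(u,v,s['wrist_force'])
d=np.load('press.npz');F=d['F']
print(proj(c,F))
x0,y0=u-50,v-60
a=cv2.resize(im[y0:y0+90,x0:x0+120],None,fx=6,fy=6,interpolation=cv2.INTER_CUBIC)
cv2.drawMarker(a,((u-x0)*6,(v-y0)*6),(0,0,255),0,12,1)
cv2.imwrite('pics/s3.png',a)
E
```

```text
250 197 [ 0.55582845  0.28282045 -0.3912759 ]
[232.84988227 184.74292839]
```

View pics/s3.png

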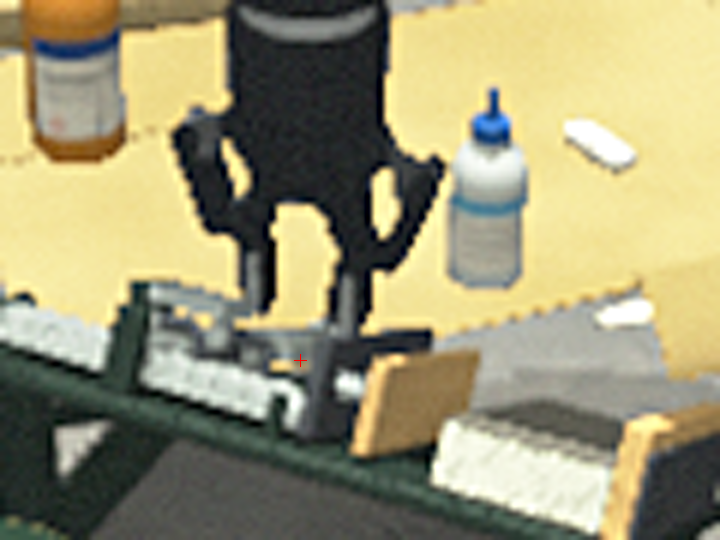

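The side view confirms that the tips end about 25-30 mm above the nominal TCP mark at (300,360). I'm going lower and closing.

Call:
play_rows(targets="4 0 0 -0.5 0;4 0 0 -0.5 0;4 0 0 -0.4 0;4 0 0 0 0;1 0 0 0 0;1 0 0 0 0;1 0 0 0 0;1 0 0 0 0;1 0 0 0 0", grip_force=40)

```text
clock: 5.35
tcp_pos: [491.7, -55.9, 46.7]
tool_rot: [-0.0, 0.846, 0.534, -0.0]
wrist_force: [-1.5, 0.5, 1.9]
opening: 16.4
grasp_force: 40.5
```

Call:
play_rows(targets="1 0.4 -0.23 0 -0.5;1 0.4 -0.23 0 -0.5;1 0.4 -0.23 0 -0.5;1 0.4 -0.23 0 -0.5;1 0.4 -0.23 0 -0.5;1 0.4 -0.23 0 -0.5;1 0.4 -0.23 0 -0.5;1 0.4 -0.25 0 -0.6;1 0 0 0 0;1 0 0 0 0")

```text
clock: 6.6
tcp_pos: [524.2, -75.0, 46.8]
tool_rot: [0.0, 0.864, 0.503, 0.0]
wrist_force: [-0.2, -3.0, 0.4]
opening: 16.5
grasp_force: 40.0
```

```bash
python3 - <<'E'
from h import *
s=ctrl.observe(); im=ctrl.get_image('wrist'); print(s['tcp_pos'],s['tool_rot'],s['opening'],s['grasp_force'],s['wrist_force'])
c=cam('wrist',s);d=np.load('press.npz');F,B=d['F'],d['B']
cv2.imwrite('pics/w4.png',im)
x0,y0=160,60
a=cv2.resize(im[y0:y0+200,x0:x0+260],None,fx=3,fy=3,interpolation=cv2.INTER_CUBIC)
cv2.imwrite('pics/w4c.png',a)
k=lambda P:((proj(c,P)-[x0,y0])*3).round(1)
print(k(F),k(F+B@[0,0,-10]),[k(F+B@[6*np.cos(t),6*np.sin(t),z]) for z in (-8,-10) for t in (0,1.57,3.14,4.71)])
E
```

```text
[524.1510401  -74.99202426  46.75296196] [4.39878729e-04 8.64379581e-01 5.02839674e-01 9.17014205e-05] 16.522604649332468 40.048468708992004 [-0.19334734 -2.96918461  0.43337886]
[284.2 412.6] [284.7 353.5] [array([284.3, 327.8]), array([235.5, 364.7]), array([284.9, 398.8]), array([333.8, 364.8]), array([284.4, 316.7]), array([236.2, 353.5]), array([285. , 387.6]), array([333.3, 353.6])]
```

View pics/w4c.png

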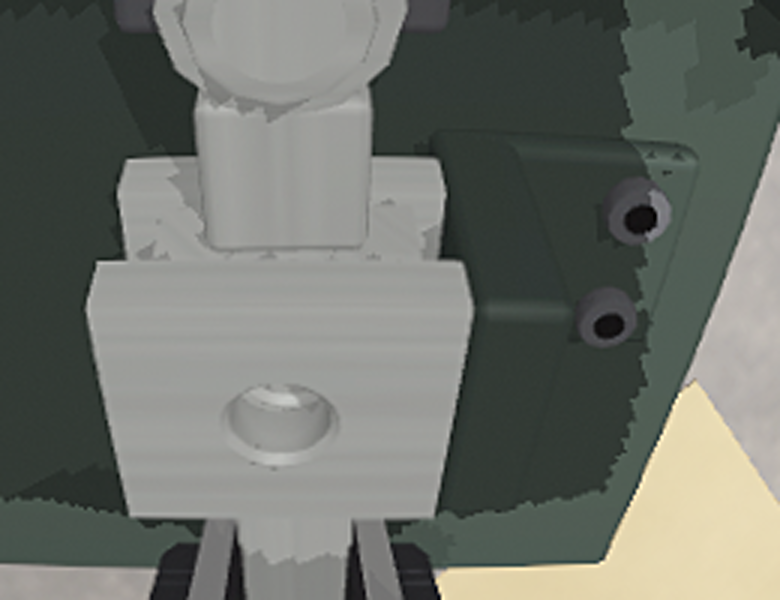

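The lever is in place: the eye bore shows through the fork bore at (280,424), about 1 mm off. I'm releasing it with a small correction and going to the pin, where I'll touch the head's top with shut fingers to calibrate tip height.

Call:
play_rows(targets="1 -0.07 0.04 0 0;4 0 0 0 0;4 0 0 0 0;4 0 0 5 0;4 0 0 5 0;4 0 0 5 0;0 -0.69 3.8 0 4.8;0 -0.69 3.8 0 4.8;0 -0.69 3.8 0 4.8;0 -0.69 3.8 0 4.8;0 -0.69 3.8 0 4.8;0 -0.69 3.8 0 4.8;0 -0.69 3.8 0 4.8;0 -0.69 3.8 0 4.8;0 -0.69 3.8 0 4.6;0 0 0 -5 0;0 0 0 -5 0;0 0 0 0 0")

```text
clock: 8.9
tcp_pos: [458.0, 267.0, 94.0]
tool_rot: [-0.002, 0.62, 0.785, -0.003]
wrist_force: [-0.1, -0.1, 0.7]
opening: -0.4
grasp_force: 0.0
```

```bash
python3 - <<'E'
from h import *
s=ctrl.observe(); im=ctrl.get_image('wrist');cv2.imwrite('pics/w5.png',im)
c=cam('wrist',s); print(s['tcp_pos'],s['opening'],np.degrees(np.arctan2(*Rq(s['tool_rot'])[[1,0],1])))
print(proj(c,[460.7,269,88]),proj(c,[460.7,269,76]))
E
```

```text
[458.03670223 266.96076329  94.02904276] -0.3977101198113574 13.41961627121286
[262.83849034 218.52672547] [262.67256772 212.23880805]
```

Call:
play_rows(targets="0 0 0 -1 0;0 0 0 -0.5 0;0 0 0 -0.5 0;0 0 0 -0.2 0;0 0 0 0 0")

```text
clock: 9.57
tcp_pos: [461.0, 267.8, 74.7]
tool_rot: [-0.0, 0.62, 0.785, -0.0]
wrist_force: [1.0, 0.4, 0.6]
opening: 0.2
grasp_force: 0.0
```

Call:
play_rows(targets="0 0 0 -0.2 0;0 0 0 -0.2 0;0 0 0 -0.2 0;0 0 0 -0.1 0;0 0 0 0 0")

```text
clock: 10.2
tcp_pos: [461.0, 267.8, 67.6]
tool_rot: [-0.0, 0.62, 0.785, -0.0]
wrist_force: [-1.4, -0.2, -0.0]
opening: 0.0
grasp_force: 0.0
```

Call:
play_rows(targets="0 0 0 -0.1 0;0 0 0 -0.1 0;0 0 0 0 0")

```text
clock: 10.58
tcp_pos: [461.0, 267.8, 65.6]
tool_rot: [-0.0, 0.62, 0.785, -0.0]
wrist_force: [-0.1, -0.5, -0.7]
opening: 0.4
grasp_force: 0.0
```

Call:
play_rows(targets="0 0 0 -0.1 0;0 0 0 -0.1 0;0 0 0 0 0")

```text
clock: 10.95
tcp_pos: [460.9, 267.8, 63.6]
tool_rot: [-0.0, 0.62, 0.785, -0.0]
wrist_force: [0.2, -0.1, 0.3]
opening: 0.1
grasp_force: 0.0
```

Call:
play_rows(targets="0 0 0 -0.1 0;0 0 0 -0.1 0;0 0 0 0 0")

```text
clock: 11.32
tcp_pos: [460.9, 267.8, 61.6]
tool_rot: [-0.0, 0.62, 0.785, -0.0]
wrist_force: [-0.2, 0.2, 0.0]
opening: -0.1
grasp_force: 0.0
```

Call:
play_rows(targets="0 0 0 -0.1 0;0 0 0 -0.1 0;0 0 0 0 0")

```text
clock: 11.7
tcp_pos: [460.9, 267.8, 59.6]
tool_rot: [-0.0, 0.62, 0.785, -0.0]
wrist_force: [-0.3, 0.8, -0.4]
opening: 0.1
grasp_force: 0.0
```

Call:
play_rows(targets="0 0 0 -0.1 0;0 0 0 -0.1 0;0 0 0 0 0")

```text
clock: 12.08
tcp_pos: [460.9, 267.7, 57.6]
tool_rot: [-0.0, 0.62, 0.785, -0.0]
wrist_force: [0.7, -0.1, 0.0]
opening: 0.1
grasp_force: 0.0
```

```bash
python3 - <<'E'
from h import *
s=ctrl.observe(); im=ctrl.get_image('wrist');cv2.imwrite('pics/w6.png',im)
a=im[60:360,70:450]; a=cv2.resize(a,None,fx=2,fy=2,interpolation=cv2.INTER_CUBIC);cv2.imwrite('pics/w6c.png',a)
c=cam('wrist',s); print(s['tcp_pos'])
print((proj(c,[460.7,269,88])-[70,60])*2)
E
```

```text
[460.91728628 267.74917759  57.61112073]
[376.4208146  366.29723769]
```

View pics/w6c.png

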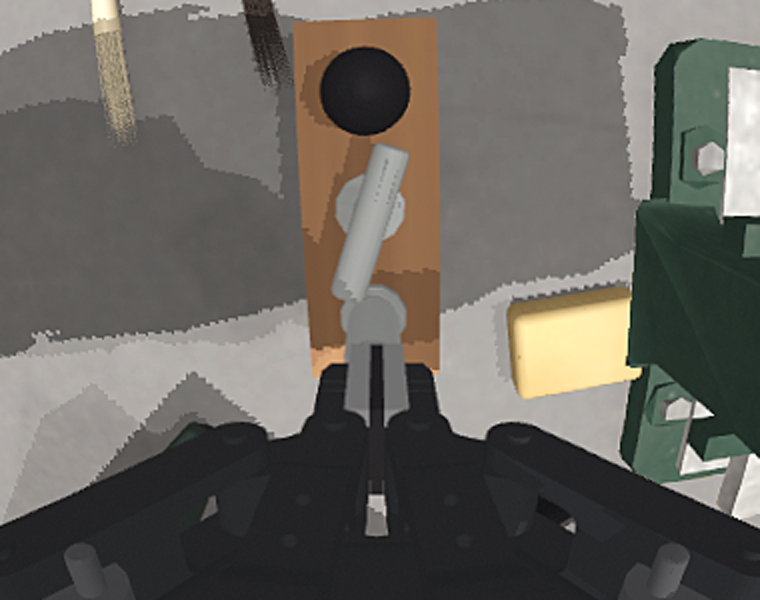

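The head's top is still hidden below the fingertips, with only the collar showing at (373,315). There's no contact yet, so I keep feeling down.

Call:
play_rows(targets="0 0 0 -0.15 0;0 0 0 -0.15 0;0 0 0 0 0")

```text
clock: 12.5
tcp_pos: [462.6, 268.4, 57.3]
tool_rot: [0.001, 0.62, 0.785, 0.002]
wrist_force: [-4.8, -2.0, 27.5]
opening: 0.1
grasp_force: 13.5
```

Call:
play_rows(targets="0 0 0 -0.1 0;0 0 0 -0.1 0;0 0 0 0 0")

```text
clock: 12.88
tcp_pos: [464.1, 269.1, 57.2]
tool_rot: [0.002, 0.62, 0.785, 0.003]
wrist_force: [-7.0, -3.9, 44.8]
opening: -0.1
grasp_force: 22.2
```

Call:
play_rows(targets="0 0 0 -0.1 0;0 0 0 -0.1 0;0 0 0 0 0")

```text
clock: 13.25
tcp_pos: [466.0, 269.8, 57.1]
tool_rot: [0.003, 0.62, 0.785, 0.005]
wrist_force: [-8.8, -3.9, 60.3]
opening: 0.4
grasp_force: 29.9
```

Contact came at TCP z 57.3, so the fingertips sit about 30 mm above the nominal TCP. I'm backing off and gripping the head.

Call:
play_rows(targets="0 0 0 2 0;4 0 0 1 0;4 0 0 0 0;4 0 0 0 0;4 0 0 -2 0;4 0 0 -2 0;4 0 0 -1.35 0;4 0 0 0 0;1 0 0 0 0;1 0 0 0 0;1 0 0 0 0;1 0 0 0 0;1 0 0 0 0", grip_force=30)

```text
clock: 14.88
tcp_pos: [461.4, 268.0, 27.7]
tool_rot: [0.0, 0.62, 0.785, 0.0]
wrist_force: [-0.0, 0.0, 5.2]
opening: 14.6
grasp_force: 30.1
```

Call:
play_rows(targets="1 0 0 1.3 0;1 0 0 1.3 0;1 0.11 -0.47 0 0;1 0.11 -0.47 -0.1 0;1 0.11 -0.47 -0.15 0;1 0.11 -0.47 -0.15 0;1 0.12 -0.47 -0.15 0;1 0.12 -0.47 -0.15 0;1 0 0 0 0")

```text
clock: 16.0
tcp_pos: [467.6, 239.2, 45.9]
tool_rot: [-0.0, 0.62, 0.785, -0.0]
wrist_force: [-1.7, 4.2, 1.0]
opening: 14.7
grasp_force: 30.1
```

Call:
play_rows(targets="1 0 0 2 0;1 0 0 4 0;1 0 0 4 0;1 0 0 4 0;1 0 0 0 0")

```text
clock: 16.62
tcp_pos: [469.9, 239.5, 188.8]
tool_rot: [0.002, 0.62, 0.785, 0.002]
wrist_force: [-1.2, 0.0, -0.4]
opening: 15.0
grasp_force: 30.0
```

```bash
python3 - <<'E'
from h import *
s=ctrl.observe(); im=ctrl.get_image('wrist');cv2.imwrite('pics/w7.png',im)
c=cam('wrist',s); print(s['tcp_pos'],s['opening'],s['grasp_force'])
A=Rq(s['tool_rot'])
# predicted pin tip/collar for tilts, pivot at tool z=-44 (14 above real tip)
d=A.T@np.array([.233,-.972,0]);print('lean in tool',d)
for th in (0,20,30,40):
    ax=np.array([0,0,1])*np.cos(np.radians(th))-d*np.sin(np.radians(th))
    g=np.array([0,0,-44.])
    print(th,[proj(c,s['tcp_pos']+A@(g+ax*L)).round(0) for L in (65,54,25)])
b=cv2.absdiff(im,cv2.imread('pics/w6.png'))
g=cv2.cvtColor(im,cv2.COLOR_BGR2GRAY)
hsv=cv2.cvtColor(im,cv2.COLOR_BGR2HSV)
for v in range(130,262,4): print(v,' '.join('%3d'%x for x in g[v,222:296:2]))
E
```

```text
[469.85044129 239.48705717 188.77929225] 15.005728566017922 30.009186565876007
lean in tool [-0.99953401  0.00182075  0.00120132]
0 [array([258., 213.]), array([258., 218.]), array([258., 236.])]
20 [array([258., 183.]), array([258., 193.]), array([258., 224.])]
30 [array([258., 169.]), array([258., 181.]), array([258., 218.])]
40 [array([258., 156.]), array([258., 170.]), array([258., 213.])]
130 113 117  91  93  93  95 120 115  94  96  99 157 170 178 168 150 112 112 113 116 120 120 121 120 119 118 118 117 117 117 117 119 119 121 123 120 120
134 111 115  92  94  94  93 119 117 118 120 124 158 178 173 159 126 116 112 113 116 119 120 121 120 119 118 119 117 117 117 117 119 121 120 122 122 121
138 114 116  91  93  93  93 119 117 117 120 118 116 116 118 123 121 116 114 113 115 119 119 121 120 120 119 118 116 116 118 120 120 120 121 120 121 120
142 114 114  88  92  92  91 116 116 117 120 117 114 118 113  97  96  95  95  95  97 119 120 121 120 119 119 118 119 120 119 119 119 120 122 119 122 122
146 111 112 112  89  89  90 112 117 117 119 118 115 111  80  93  96  96  96  98  82 100 121 122
[... 3612 characters left out ...]
 127 135 130 131 131 132 134 127 126 134 132 137  69  22 117 115 115 115 116  67  23  24  23
246  37  36  33 124 115 115 114 116  87  27 102 130 134 128 125 135 141 142 142 142 140 134 131 124 131 133  79  27 102 116 114 115 114 124  29  36  37
250  46  46  68 117 115 116 115 119  42  28  98 131 125 124 133 139 142 144 143 142 140 138 135 125 130 134  76  30  47 118 115 115 114 118  59  46  45
254  46  35 127 115 115 115 115 116  23  23 106 131 112 134 135 140 144 143 141 140 140 138 137 136 122 134  94  28  25 121 115 115 115 115 117  36  45
258  35  36 118 115 115 114 116 114  30  24 119 127 128 135 136 136 128 127 127 127 128 133 136 135 133 133 125  26  29 129 115 115 114 115 120  33  35
```

The numeric patch shows the pin tip at (258,170), the collar around (257,213), and a tilt near 28°. Next I work out tip and bore positions.

```bash
python3 - <<'E'
from h import *
d=np.load('press.npz');F,B=d['F'],d['B']
q=[.0003,.84553,.53393,.0003]
cs=[cam('wrist',dict(tcp_pos=np.array(t),tool_rot=r)) for t,r in [([524.9,0.05,200.6],[-3e-4,.7071,.7071,-3e-4]),([491.8,-56,141.],q),([491.8,-56,65.7],q),([523.9,-74.8,46.7],[.0003,.86438,.50284,.0001])]]
l=[(278,232.7),(315,163),(349.5,194),(253.3,201.3)]
def f(X): return np.concatenate([proj(c,X)-u for c,u in zip(cs,l)])
r=least_squares(f,F);X=r.x;print('fork',X,B.T@(X-F),r.fun.round(1))
np.save('F2.npy',X)
s=dict(tcp_pos=np.zeros(3),tool_rot=[1,0,0,0]);c=cam('wrist',s)
def pts(p):
    th,zc,x0=p; ax=np.array([np.sin(th),0,np.cos(th)]);L=19.7-zc;g=np.array([x0,0,zc])
    return g+ax*L,g+ax*(L-38),g+ax*(L-11)
def h(p):
    t,k,m=pts(p);return [proj(c,t)[1]-170,(proj(c,k)[1]-213.5)*.5,(proj(c,m)[1]-180)*.5,(p[1]+44)/5,p[2]/1.5]
r=least_squares(h,[.5,-44,0],x_scale=[.1,5,1]);print(np.degrees(r.x[0]),r.x,r.fun,pts(r.x)[0])
np.save('tip.npy',pts(r.x)[0])
# commanded pose estimate & needed TCP for tip at bore mouth
yaw=np.radians(-29.7)
Rt=lambda a:np.array([[-np.sin(a),np.cos(a),0],[np.cos(a),np.sin(a),0],[0,0,-1]])  # tool x, y, z columns
M=np.column_stack([[-np.sin(yaw),np.cos(yaw),0],[np.cos(yaw),np.sin(yaw),0],[0,0,-1]])
t=pts(r.x)[0]
for h_ in (25,0,-38):
    print(h_,'TCP',(X+B[:,2]*h_-M@t).round(1))
print(ctrl.observe()['tcp_pos'])
E
```

```text
fork [541.84826961 -39.8748516  123.05821285] [0.05730369 1.63295712 2.11775414] [-1.5 -0.1  0.9 -0.6 -0.1  0.3  0.1 -0.1]
28.012581692509908 [  0.48891178 -47.35932774   0.72692022] [-0.34934545  0.44694507  0.59411365 -0.67186555  0.48461348] [32.22236887  0.         11.84362955]
25 TCP [519.7 -78.7 156.6]
0 TCP [525.9 -67.9 134.9]
-38 TCP [535.3 -51.4 102. ]
[468.69951897 239.21302365 186.88186934]
```

Call:
play_rows(targets="1 0 0 3 0;1 0.58 -3.54 0 -4.8;1 0.58 -3.54 0 -4.8;1 0.58 -3.54 0 -4.8;1 0.58 -3.54 0 -4.8;1 0.59 -3.54 0 -4.8;1 0.59 -3.54 0 -4.8;1 0.59 -3.54 0 -4.8;1 0.59 -3.54 0 -4.8;1 0.58 -3.51 0 -4.7;1 0 0 -3 0;1 0 0 -3.1 0;1 0 0 0 0;1 0 0 0 0", grip_force=40)

```text
clock: 18.42
tcp_pos: [520.4, -78.8, 155.4]
tool_rot: [0.0, 0.865, 0.502, -0.0]
wrist_force: [-0.3, 0.0, -1.3]
opening: 14.8
grasp_force: 39.3
```

```bash
python3 - <<'E'
from h import *
s=ctrl.observe(); im=ctrl.get_image('wrist');cv2.imwrite('pics/w8.png',im)
c=cam('wrist',s); print(s['tcp_pos'],s['opening'])
d=np.load('press.npz');F,B=d['F'],d['B']
print(proj(c,F),proj(c,np.load('F2.npy')),'18,20',proj(c,F+B@[18,20,0]),proj(c,F+B@[-18,20,0]))
A=Rq(s['tool_rot']);print('tip',proj(c,s['tcp_pos']+A@np.load('tip.npy')))
g=cv2.cvtColor(im,cv2.COLOR_BGR2GRAY)
for v in range(120,222,3): print(v,' '.join('%3d'%x for x in g[v,218:300:2]))
E
```

```text
[520.36446639 -78.80429448 155.4489711 ] 14.782564106570259
[258.14796973 145.22652968] [255.7980831  146.98693175] 18,20 [228.00016189 123.91662502] [231.18099804 164.82092291]
tip [256.59397319 170.16350245]
120  54  53  54  54  47  97 142 154 150 154 150 154 152 153 154 152 153 154 153 151 154 153 153 154 150 154 154 150 155 154 155 155 151 154 122  43  52  52  53  52  53
123  54  53  53  56  41 169 155 154 154 154 154 154 155 155 155 155 153 154 153 153 153 153 154 154 154 154 153 153 154 154 154 153 154 154 159  30  53  53  51  52  53
126  53  54  55  55  35 171 159 159 159 159 159 160 160 161 161 161 159 160 160 160 160 159 159 160 160 159 160 160 160 160 159 160 159 159 164  63  71  74  75  73  72
129  53  48  44  44  39 176 157 157 157 158 158 157 157 158 157 157 157 157 156 158 157 157 157 157 157 157 157 157 157 158 157 156 157 157 163  28  52  54  52  53  53
132  54  47  45  45  42 143 157 156 156 156 156 157 156 157 157 157 156 157 157 157 157 157 157 157 156 157 157 156 156 156 156 157 156 156 161  32  54  54  53  54  55
135  56  44  45  46  42 113 155 155 154 155 154 15
[... 4121 characters left out ...]
 175 174 177 210 209 210 210
210 161 161 157 158 153 154 157 156 156 156 123 143 162 160 157 118 122 159 165 167 166 156 171 155 131 128 163 160 160 137 164 176 179 178 180 207 210 209 209 210 209
213 162 160 163 159 156 156 154 155 156 159 147 159 147 124 139 143 158 160 161 141 166 163 164 162 156 164 137 161 161 160 160 179 175 171 210 208 208 208 208 209 209
216 157 157 158 157 156 154 154 157 157 156 153 159 157 133 147 154 146 141 129 164 164 162 165 165 152 150 164 143 164 164 172 194 211 208 208 207 208 208 208 208 209
219 158 160 158 156 157 156 157 159 161 157 152 164 134 124 143 133 158 161 162 162 133 134 166 165 165 162 156 157 157 159 203 209 207 207 207 207 208 208 209 209 208
```

The bore mouth shows at (257.7,147) and the tip at (258,170): laterally aligned, with a 1 mm correction down the slope. Inserting the first 12 mm.

Call:
play_rows(targets="1 -0.05 -0.08 -0.06 0;1 0.12 0.22 -0.43 0;1 0.12 0.22 -0.43 0;1 0.13 0.22 -0.43 0;1 0.12 0.22 -0.43 0;1 0.12 0.21 -0.43 0;1 0.1 0.17 -0.35 0;1 0.1 0.17 -0.35 0;1 0.1 0.17 -0.35 0;1 0 0 0 0")

```text
clock: 19.73
tcp_pos: [528.9, -63.4, 122.3]
tool_rot: [-0.0, 0.865, 0.502, -0.0]
wrist_force: [-0.6, 0.5, -0.6]
opening: 14.7
grasp_force: 39.3
```

Call:
play_rows(targets="1 0.07 0.13 -0.26 0;1 0.07 0.13 -0.26 0;1 0.07 0.13 -0.26 0;1 0.08 0.13 -0.26 0;1 0 0 0 0")

```text
clock: 20.35
tcp_pos: [531.8, -58.1, 112.0]
tool_rot: [-0.0, 0.865, 0.502, -0.0]
wrist_force: [-0.3, 0.3, -0.2]
opening: 14.5
grasp_force: 39.3
```

```bash
python3 - <<'E'
from h import *
s=ctrl.observe(); im=ctrl.get_image('wrist');cv2.imwrite('pics/w9.png',im)
c=cam('wrist',s); print(s['tcp_pos'],s['wrist_force'])
d=np.load('press.npz');F,B=d['F'],d['B'];F=F+B@[-1.6,.3,0]
print('mouth',proj(c,F),proj(c,F+B@[6,0,0]))
A=Rq(s['tool_rot']);P=s['tcp_pos']+A@(np.load('tip.npy')+[0,.85,0]);print('tip in fork frame',B.T@(P-F))
g=cv2.cvtColor(im,cv2.COLOR_BGR2GRAY)
for v in range(150,225,3): print(v,' '.join('%3d'%x for x in g[v,222:296:2]))
E
```

```text
[531.78443676 -58.14638927 111.95905125] [-0.33963659  0.34919656 -0.23965365]
mouth [258.2569175  197.12075386] [258.25169825 189.84006508]
tip in fork frame [  0.02568548   0.17344442 -23.43518822]
150  42 117 165 162 163 163 163 165 133 138 134 157 161 160 158 156 154 156 156 154 158 159 157 157 157 155 140 165 164 164 164 164 164 163 167  66  49
153  43  96 164 161 161 161 161 153 154 135 130 157 160 161 158 156 154 157 156 154 158 159 156 155 156 153 143 157 155 155 155 160 160 160 165  28  50
156  45  83 165 161 153 147 159 161 149 137 128 155 160 161 158 156 154 157 156 154 158 158 156 155 155 153 143 155 154 156 155 158 160 163 146  35  49
159  45  67 166 160 150 155 159 157 161 150 132 154 159 161 158 156 153 156 156 155 158 158 155 155 155 153 141 156 156 155 154 157 159 134 145  30  51
162  45  34 168 127 129 161 164 161 157 158 148 139 152 153 148 145 144 145 144 143 145 144 142 136 135 130 152 157 156 154 156 157 130 133 148  31  47
165 104 138 163 153 154 154 155 154 157 152 160 161 153 153 161 155 154 155 161 153 158 160 155 153 158 160 153 156 160 155 159 162 154 156 
[... 2199 characters left out ...]
 126 160 148 159 172 168 173 152 134 114 166 163 164 140 145 154 154 153 154 154 168  38  55
213  80  70 165 159 158 151 131 133 145 162 164 143 141 152 144 164 166 164 165 167 170 164 138 167 140 168 165 164 157 158 157 157 158 159 148  42  56
216  81  75 154 164 154 133 135 135 148 162 164 139 155 158 161 164 162 153 166 166 170 168 167 142 164 157 167 168 159 159 159 159 159 161 123  66  64
219  80  81  79  78  77  79  79  77 131 133 131 143 151 145 134 153 165 166 167 134 133 167 148 166 153 160 158 167 115  79  86  85  84  85  87  88  89
222  81  81  81  80  81  81  81  80  83 148 134 131 142 151 157 160 166 147 136 157 163 143 167 163 161 138 161 142  75  79  89  89  88  89  89  89  89
```

The pin is 23 mm in and free. Continuing home.

Call:
play_rows(targets="1 0.06 0.11 -0.22 0;1 0.06 0.11 -0.22 0;1 0.06 0.11 -0.22 0;1 0.07 0.1 -0.21 0;1 0.05 0.09 -0.17 0;1 0 0 0 0")

```text
clock: 21.15
tcp_pos: [534.4, -53.9, 101.8]
tool_rot: [0.0, 0.865, 0.502, -0.001]
wrist_force: [-4.3, -6.4, 3.2]
opening: 14.6
grasp_force: 39.9
```

Call:
play_rows(targets="1 0.04 0.065 -0.13 0;1 0.04 0.065 -0.13 0;1 0 0 0 0")

```text
clock: 21.52
tcp_pos: [534.8, -53.8, 100.5]
tool_rot: [0.001, 0.865, 0.502, -0.002]
wrist_force: [-12.1, -10.6, 18.0]
opening: 14.4
grasp_force: 41.5
```

Call:
play_rows(targets="1 0.025 0.045 -0.09 0;1 0 0 0 0")

```text
clock: 21.78
tcp_pos: [534.8, -53.9, 100.3]
tool_rot: [0.002, 0.865, 0.502, -0.002]
wrist_force: [-15.9, -13.0, 27.4]
opening: 14.9
grasp_force: 42.3
```

```bash
python3 - <<'E'
from h import *
s=ctrl.observe(); im=ctrl.get_image('wrist');cv2.imwrite('pics/w10.png',im)
c=cam('wrist',s); print(s['tcp_pos'],s['wrist_force'])
d=np.load('press.npz');F,B=d['F'],d['B'];F=F+B@[-1.6,.3,0]
A=Rq(s['tool_rot']);P=s['tcp_pos']+A@(np.load('tip.npy')+[0,.85,0]);print('tip in fork frame',B.T@(P-F))
print('collar edges',[proj(c,F+B@p).round(1) for p in ([0,0,0],[11,0,0],[0,11,0],[0,-11,0],[11,0,4],[0,0,4],[-11,0,4])])
g=cv2.cvtColor(im,cv2.COLOR_BGR2GRAY)
for v in range(176,240,2): print(v,' '.join('%3d'%x for x in g[v,222:296:2]))
E
```

```text
[534.81701543 -53.86603479 100.34945987] [-15.88431302 -13.02375211  27.40977228]
tip in fork frame [ -1.39017117  -0.41897884 -36.20632451]
collar edges [array([257.4, 212.6]), array([257.3, 199. ]), array([237.3, 212.7]), array([277.5, 212.5]), array([257.3, 204.8]), array([257.4, 218.3]), array([257.4, 230.5])]
176 119 165 130 140 166 164 162 158 162 153 149 159 160 156 154 152 151 153 149 151 152 149 148 145 146 137 157 158 158 156 157 157 140 135 141  59  38
178  70 154 132 146 167 137 162 164 160 163 166 166 165 166 166 165 138 159 166 162 166 163 160 161 162 158 157 144 154 161 157 162 134 132 138  43  33
180 168 162 162 160 160 160 159 159 159 158 160 160 160 160 160 161 162 160 160 161 160 160 161 162 161 160 161 162 161 160 161 161 163 164 165 172 180
182 155 156 155 155 156 156 155 155 156 156 155 156 156 156 156 156 156 155 156 156 155 156 156 156 155 155 155 156 156 156 156 155 155 156 156 155 159
184 161 162 161 161 161 161 161 162 162 161 161 161 161 161 161 161 161 161 161 161 161 161 161 161 161 161 161 160 161 161 161 160 160 161 160 161 162
186 159 160 160 160 160 
[... 3379 characters left out ...]
 145 157 173 174 176 167 172 156 160 166 166 160 135 153 133 159 161 158 159 161 153  55  53
232  85 135 133 133 128 115 119 115 116  91 110 142 142 137 154 162 152 154 150 147 160 157 129 171 147 163  74 112 118 115 115 119 146 129 136  89  86
234  80  77  76  75 100 118 121 118 120  81 135 134 141 151 159 169 174 149 136 167 173 171 155 157 167 152  88 109 125 124 123 124  99  85  86  90  90
236  81  81  81  78 116 118 118 118 121  64 129 146 155 162 151 162 143 150 162 165 169 144 166 140 159 167  77  68 127 124 123 124 115  88  90  89  89
238  81  81  81  79 122 118 119 119 123  32 109 154 158 156 153 130 131 150 156 154 155 169 161 157 141 170  70  59 127 124 124 124 128  89  90  90  90
```

The collar's far edge reads v≈199, matching the flush prediction, with 28 N axial and no further motion. So the pin is home. Releasing it and moving above the handle, then checking the pin.

Call:
play_rows(targets="1 -0.1 -0.2 0.2 0;4 0 0 0 0;4 0 0 0 0;4 0 0 4 0;4 0 0 4 0;4 -1 -1.75 0 0;4 -1 -1.75 0 0;4 -1 -1.8 0 0;4 -0.95 -1.75 0 0;4 0 0 0 0", grip_force=30)

```text
clock: 23.08
tcp_pos: [494.5, -124.7, 179.4]
tool_rot: [-0.0, 0.865, 0.501, -0.0]
wrist_force: [1.1, -0.5, 0.9]
opening: 40.1
grasp_force: 0.0
```

```bash
python3 - <<'E'
from h import *
s=ctrl.observe(); im=ctrl.get_image('wrist');cv2.imwrite('pics/w11.png',im)
c=cam('wrist',s); print(s['tcp_pos'],s['wrist_force'],s['opening'])
d=np.load('press.npz');F,B=d['F'],d['B'];F=F+B@[-1.6,.3,0]
for n,z,r in [('ear',0,0),('collar',4,11),('neck',4,8),('top',42,8)]:
    print(n,[proj(c,F+B@[a*r,b*r,z]).round(1).tolist() for a,b in ((0,0),(1,0),(-1,0),(0,1),(0,-1))])
hd=lambda z,r=0:proj(c,F+B@[-100,r,z]).round(1).tolist()
print('handle top',hd(35),hd(35,10.5),hd(35,-10.5),'bottom',hd(-10))
g=cv2.cvtColor(im,cv2.COLOR_BGR2GRAY)
u0=int(proj(c,F+B@[0,0,4])[0])-30
print(u0)
v0=int(proj(c,F+B@[0,0,4])[1])
for v in range(v0-20,v0+45,3): print(v,' '.join('%3d'%x for x in g[v,u0:u0+60:2]))
v1,=[int(hd(35)[1])]; print('handle rows')
for v in range(v1-45,v1+25,6): print(v,' '.join('%3d'%x for x in g[v,225:295:3]))
E
```

```text
[ 494.52849216 -124.67240255  179.44181468] [ 1.10001543 -0.52645864  0.93879638] 40.112706261583845
ear [[257.1, 76.1], [257.1, 76.1], [257.1, 76.1], [257.1, 76.1], [257.1, 76.1]]
collar [[257.1, 78.2], [257.1, 64.9], [257.2, 90.9], [242.6, 78.3], [271.7, 78.2]]
neck [[257.1, 78.2], [257.1, 68.6], [257.2, 87.5], [246.5, 78.3], [267.7, 78.2]]
top [[257.1, 101.6], [257.0, 90.7], [257.1, 112.0], [244.7, 101.7], [269.4, 101.6]]
handle top [257.7, 198.8] [245.8, 198.8] [269.5, 198.7] bottom [257.7, 165.6]
227
58  51  61 160 154 154 154 154 153 154 154 154 154 154 154 154 154 154 154 154 154 154 154 154 154 153 153 153 153 164  33
61  53  48 162 154 154 154 154 154 154 154 154 155 154 155 154 155 155 155 155 155 155 155 155 155 155 155 155 155 149  35
64  52  29 159 151 150 150 150 150 150 150 150 150 149 149 149 150 149 149 149 149 150 150 150 149 150 150 150 151 142  38
67  48  32 152 151 150 150 150 151 151 151 151 152 147 152 151 150 151 144 147 153 152 152 152 152 152 152 152 152 143  43
70  43  33 155 150 150 151 150 150 150 150 128 151 144 146 149 152 152 149 149 149 142 150 149 14
[... 2636 characters left out ...]

183 173 170 172 154 151 151 155 165  19  28  30  30  31  31  28 199 203 204 205 203 203 203 204 204
189 172 172 170 154 152 153 153 176  18  30  31  33  31  30  28 199 204 204 204 203 203 203 203 203
195 151 151 152 151 151 148 148 161  69  51  46  34  33  44  36 219 203 204 204 203 204 203 203 204
201 156 151 154 150 153 151 150 160 210 184  24  39  31  95 219 206 204 204 203 204 203 204 203 204
207 154 151 153 152 150 158 209 208 209 208 208 206 207 207 207 207 206 203 203 203 203 203 203 204
213 161 155 153 128 208 206 207 207 207 207 205 206 207 207 207 206 206 205 205 204 202 204 203 203
219 155 148 208 205 208 206 207 206 205 205 206 206 207 206 207 207 206 204 203 206 205 205 203 205
```

Collar and head sit about 2 px off prediction, so I'll press the head's top with shut fingers to be sure it is seated.

Call:
play_rows(targets="0 1 1.7 0 0;0 1 1.7 0 0;0 1 1.7 0 0;0 0.9 1.74 0 0;0 0 0 -2.5 0;0 0 0 -1.7 0;0 0 0 -0.3 0;0 0 0 -0.1 0;0 0 0 0 0")

```text
clock: 24.25
tcp_pos: [534.9, -55.5, 134.9]
tool_rot: [0.0, 0.865, 0.502, 0.0]
wrist_force: [0.7, -1.3, 0.8]
opening: 0.5
grasp_force: 0.0
```

Call:
play_rows(targets="0 0 0 -0.15 0;0 0 0 -0.15 0;0 0 0 0 0")

```text
clock: 24.62
tcp_pos: [534.4, -55.5, 131.3]
tool_rot: [0.0, 0.865, 0.502, -0.0]
wrist_force: [-0.3, -0.8, -0.2]
opening: 0.3
grasp_force: 0.0
```

Call:
play_rows(targets="0 0 0 -0.1 0;0 0 0 -0.05 0;0 0 0 0 0")

```text
clock: 25.0
tcp_pos: [534.5, -55.5, 129.9]
tool_rot: [0.0, 0.865, 0.502, 0.0]
wrist_force: [0.1, -0.3, 1.4]
opening: -0.4
grasp_force: 0.6
```

Call:
play_rows(targets="0 0.01 0.03 -0.1 0;0 0 0 0 0")

```text
clock: 25.25
tcp_pos: [535.0, -55.5, 129.3]
tool_rot: [0.001, 0.865, 0.502, 0.0]
wrist_force: [-0.5, -0.2, 5.5]
opening: -0.2
grasp_force: 2.8
```

Call:
play_rows(targets="0 0.02 0.04 -0.1 0;0 0.02 0.04 -0.1 0;0 0 0 0 0")

```text
clock: 25.62
tcp_pos: [536.2, -55.5, 128.7]
tool_rot: [0.002, 0.865, 0.502, 0.001]
wrist_force: [-2.8, -3.8, 17.1]
opening: 0.1
grasp_force: 8.5
```

The head is rigid at the predicted height, so the pin is home. Going to the handle and caging it.

Call:
play_rows(targets="0 0 0 5 0;4 -1 -1.75 0 0;4 -1 -1.75 0 0;4 -1 -1.75 0 0;4 -0.95 -1.71 0 0;4 0 0 -4 0;4 0 0 -5 0;4 0 0 -3 0;4 0 0 -1.4 0;2.2 0 0 0 0;2.2 0 0 0 0;2.2 0 0 0 0")

```text
clock: 27.12
tcp_pos: [496.2, -124.3, 43.9]
tool_rot: [0.001, 0.865, 0.502, 0.001]
wrist_force: [-0.2, 0.2, 0.4]
opening: 22.3
grasp_force: 0.0
```

Call:
play_rows(targets="2.2 -0.68 0.45 0.03 0;2.2 -0.68 0.45 0.03 0;2.2 -0.63 0.55 0.09 0;2.2 -0.63 0.55 0.09 0;2.2 0 0 0 0")

```text
clock: 27.75
tcp_pos: [469.2, -103.4, 45.5]
tool_rot: [0.0, 0.865, 0.503, 0.0]
wrist_force: [1.3, -0.9, 1.4]
opening: 22.0
grasp_force: 0.8
```

Call:
play_rows(targets="2.2 0.63 -0.55 -0.09 0;2.2 0.63 -0.55 -0.09 0;2.2 0.68 -0.45 -0.03 0;2.2 0.68 -0.45 -0.03 0;2.2 0.74 -0.35 0.03 0;2.2 0.74 -0.35 0.03 0;2.2 0.78 -0.27 0.09 0;2.2 0.78 -0.27 0.09 0;2.2 0 0 0 0")

```text
clock: 28.88
tcp_pos: [526.5, -135.7, 45.2]
tool_rot: [-0.001, 0.865, 0.502, 0.0]
wrist_force: [-3.2, 3.8, -0.6]
opening: 22.1
grasp_force: 2.3
```

```bash
cat > look.py <<'E'
from h import *
import sys
s=ctrl.observe(); im=ctrl.get_image('wrist');cv2.imwrite(f'pics/{sys.argv[1]}.png',im)
im2=ctrl.get_image('side');cv2.imwrite(f'pics/{sys.argv[1]}s.png',im2)
print(s['clock'],s['tcp_pos'].round(1),s['wrist_force'].round(1),s['opening'],np.degrees(np.arctan2(*Rq(s['tool_rot'])[[1,0],1])).round(1))
E
python3 look.py p1; python3 - <<'E'
from h import *
# wood-coloured follower along bed line at several x, side camera: yellowish mask profile on bed frame from side view
d=np.load('press.npz');F,B=d['F'],d['B'];c=cam('side')
for f in ('side0','p1s'):
    im=cv2.imread(f'pics/{f}.png').astype(int)
    O=np.array([d['p'][0],d['p'][1],91.5])
    print(f)
    for x,z in ((60,22),(60,27)):
        r=[]
        for y in range(165,-60,-3):
            u,v=proj(c,O+B@[x,y,z]);r.append('%d:%s'%(y,','.join(map(str,im[int(round(v)),int(round(u))]))))
        print(x,z,' '.join(r[::2]))
E
```

```text
28.875 [ 526.5 -135.7   45.2] [-3.2  3.8 -0.6] 22.056248158448632 -29.7
side0
60 22 165:51,51,51 159:59,55,50 153:111,172,213 147:106,166,209 141:148,168,160 135:182,211,206 129:161,185,182 123:153,176,172 117:190,221,217 111:169,196,192 105:146,167,167 99:170,198,192 93:171,198,191 87:149,173,169 81:167,191,187 75:159,186,180 69:150,168,162 63:78,117,137 57:74,117,141 51:80,124,148 45:73,116,142 39:73,110,133 33:96,155,191 27:104,133,150 21:91,91,88 15:122,127,120 9:50,49,45 3:77,76,72 -3:42,43,34 -9:83,89,78 -15:67,69,47 -21:69,56,53 -27:87,89,86 -33:111,117,110 -39:68,72,70 -45:63,59,58 -51:78,77,74 -57:93,96,86
60 27 165:59,54,51 159:66,60,53 153:97,157,191 147:105,164,204 141:78,82,83 135:74,86,88 129:76,89,88 123:81,94,94 117:76,86,89 111:80,94,91 105:74,88,88 99:76,85,85 93:80,90,90 87:80,88,90 81:77,87,88 75:69,85,93 69:73,95,104 63:73,115,138 57:76,117,142 51:76,119,142 45:76,117,144 39:76,120,143 33:76,128,157 27:146,153,145 21:163,173,165 15:123,132,124 9:52,48,42 3:75,73,67 -3:109,145,163 -9:128,181,194 -15:169,229,251 -21:61,54,49 -27:133,144,137 -33:96,102,95 -39:68,67,
[... 474 characters left out ...]
44 -9:136,144,133 -15:0,0,0 -21:77,132,152 -27:34,33,20 -33:75,72,60 -39:105,112,102 -45:132,141,132 -51:83,86,82 -57:106,109,103
60 27 165:53,52,51 159:63,58,48 153:95,156,191 147:105,166,204 141:76,81,80 135:82,92,94 129:149,170,173 123:143,166,166 117:140,162,165 111:142,162,165 105:153,171,174 99:141,159,162 93:146,167,170 87:136,157,160 81:142,156,163 75:136,160,164 69:115,132,144 63:67,107,133 57:129,212,249 51:183,195,188 45:255,255,255 39:212,227,215 33:56,53,50 27:145,149,143 21:133,141,141 15:147,155,159 9:134,143,143 3:119,123,121 -3:98,124,141 -9:112,157,176 -15:155,238,255 -21:135,218,244 -27:153,240,255 -33:130,167,187 -39:102,103,92 -45:143,148,135 -51:80,77,73 -57:107,109,105
```

The side view shows the follower's edge moved left by about 24 mm. Second stroke.

Call:
play_rows(targets="2.2 -0.78 0.27 -0.09 0;2.2 -0.78 0.27 -0.09 0;2.2 -0.74 0.35 -0.03 0;2.2 -0.74 0.35 -0.03 0;2.2 -0.68 0.45 0.03 0;2.2 -0.68 0.45 0.03 0;2.2 -0.63 0.55 0.09 0;2.2 -0.63 0.55 0.09 0;2.2 0 0 0 0")

```text
clock: 30.1
tcp_pos: [469.1, -103.2, 45.4]
tool_rot: [-0.0, 0.865, 0.503, 0.0]
wrist_force: [1.9, 0.6, -0.0]
opening: 22.2
grasp_force: 0.7
```

```bash
cat > edge.py <<'E'
from h import *
import sys
d=np.load('press.npz');F,B=d['F'],d['B'];c=cam('side');O=np.array([d['p'][0],d['p'][1],91.5])
for f in sys.argv[1:]:
    g=cv2.imread(f'pics/{f}.png').astype(np.float32)
    ys=np.arange(90,10,-1.5);out=[]
    for z in (16,20,24):
        p=np.array([proj(c,O+B@[60,y,z]) for y in ys],np.float32)
        out.append(cv2.remap(g,p[:,:1],p[:,1:],cv2.INTER_LINEAR)[:,0])
    m=np.mean(out,0); s=m[:,2]-m[:,0]
    print(f,' '.join('%g:%d/%d'%(y,a,b) for y,a,b in zip(ys,s,m[:,1])))
E
python3 look.py p2; python3 edge.py side0 p1s p2s
```

```text
30.1 [ 469.1 -103.2   45.4] [ 1.9  0.6 -0. ] 22.16563289657936 -29.7
side0 90:23/181 88.5:22/183 87:22/186 85.5:21/186 84:21/183 82.5:21/181 81:20/182 79.5:21/186 78:22/189 76.5:22/191 75:21/189 73.5:20/188 72:19/192 70.5:20/197 69:22/195 67.5:27/179 66:38/152 64.5:53/124 63:64/110 61.5:66/109 60:66/112 58.5:67/113 57:67/115 55.5:67/116 54:68/116 52.5:68/116 51:68/119 49.5:68/119 48:68/116 46.5:68/116 45:68/117 43.5:67/116 42:66/115 40.5:65/113 39:64/112 37.5:64/113 36:68/119 34.5:77/133 33:91/152 31.5:99/164 30:95/159 28.5:82/149 27:48/125 25.5:8/99 24:-7/99 22.5:-6/100 21:-4/95 19.5:-2/97 18:-2/98 16.5:-3/96 15:-2/88 13.5:-2/67 12:-3/53 10.5:-4/52
p1s 90:19/212 88.5:19/216 87:18/224 85.5:18/225 84:18/222 82.5:18/221 81:19/223 79.5:19/227 78:19/229 76.5:19/224 75:19/217 73.5:18/223 72:17/233 70.5:14/241 69:15/240 67.5:24/221 66:38/182 64.5:54/135 63:68/113 61.5:85/130 60:103/166 58.5:113/199 57:114/213 55.5:112/200 54:94/175 52.5:45/129 51:2/95 49.5:-7/100 48:-4/119 46.5:-2/124 45:-2/116 43.5:-2/115 42:-1/103 40.5:0/87 39:-1/64 37.5:-4/54 36:-6/51 34.5:-5/55 33:-4/69 31.5:-6/82 30:-7/88 28.5:-8/86 27:-5/99 25.5:0/106 24:2/117 22.5:2/136 21:1/140 19.5:0/154 18:1/165 16.5:2/178 15:2/181 13.5:2/172 12:1/159 10.5:1/149
p2s 90:18/212 88.5:19/215 87:19/223 85.5:19/225 84:18/221 82.5:18/220 81:19/222 79.5:19/225 78:18/226 76.5:19/222 75:19/217 73.5:18/223 72:16/233 70.5:14/241 69:16/239 67.5:23/220 66:37/182 64.5:53/137 63:68/114 61.5:85/132 60:102/166 58.5:114/197 57:116/211 55.5:113/200 54:94/176 52.5:43/130 51:1/94 49.5:-8/98 48:-5/114 46.5:-3/120 45:-2/117 43.5:-1/116 42:-1/102 40.5:-2/85 39:-3/64 37.5:-3/53 36:-5/50 34.5:-5/53 33:-6/69 31.5:-6/84 30:-8/89 28.5:-7/85 27:-5/96 25.5:-3/103 24:0/116 22.5:3/136 21:2/139 19.5:1/152 18:1/162 16.5:2/177 15:3/179 13.5:2/170 12:2/157 10.5:1/147
```

The follower advanced about 26 mm and held on the return. Driving right again.

Call:
play_rows(targets="2.2 0.63 -0.55 -0.09 0;2.2 0.63 -0.55 -0.09 0;2.2 0.68 -0.45 -0.03 0;2.2 0.68 -0.45 -0.03 0;2.2 0 0 0 0")

```text
clock: 30.82
tcp_pos: [495.9, -124.3, 42.6]
tool_rot: [-0.0, 0.865, 0.502, 0.0]
wrist_force: [-2.2, 0.8, -1.4]
opening: 22.1
grasp_force: 0.8
```

Call:
play_rows(targets="2.2 0.37 -0.17 0.01 0;2.2 0.37 -0.17 0.01 0;2.2 0 0 0 0")

```text
clock: 31.2
tcp_pos: [502.2, -127.2, 42.8]
tool_rot: [-0.0, 0.865, 0.502, -0.001]
wrist_force: [-5.3, 0.4, -1.7]
opening: 22.3
grasp_force: 1.9
```

Call:
play_rows(targets="2.2 0.37 -0.17 0.02 0;2.2 0.37 -0.17 0.02 0;2.2 0 0 0 0")

```text
clock: 31.58
tcp_pos: [508.8, -130.5, 42.9]
tool_rot: [-0.001, 0.865, 0.502, -0.001]
wrist_force: [-7.4, -0.9, -2.4]
opening: 21.9
grasp_force: 2.8
```

Call:
play_rows(targets="2.2 0.39 -0.14 0.04 0;2.2 0.39 -0.14 0.04 0;2.2 0 0 0 0")

```text
clock: 31.95
tcp_pos: [515.4, -133.1, 43.3]
tool_rot: [-0.002, 0.865, 0.502, -0.002]
wrist_force: [-9.9, -0.4, -1.7]
opening: 22.1
grasp_force: 4.1
```

```bash
python3 look.py p3; python3 edge.py p3s
```

```text
31.95 [ 515.4 -133.1   43.3] [-9.9 -0.4 -1.7] 22.13881053238058 -29.7
p3s 90:19/213 88.5:20/216 87:19/224 85.5:19/225 84:18/223 82.5:17/222 81:17/223 79.5:19/227 78:19/229 76.5:18/224 75:17/218 73.5:16/223 72:14/231 70.5:14/238 69:21/237 67.5:47/223 66:92/204 64.5:118/200 63:117/199 61.5:101/176 60:59/126 58.5:9/75 57:-11/58 55.5:-8/63 54:-4/58 52.5:-3/47 51:-4/52 49.5:-6/65 48:-6/80 46.5:-7/89 45:-6/92 43.5:-5/94 42:-3/97 40.5:-1/106 39:0/107 37.5:1/130 36:2/149 34.5:3/166 33:3/175 31.5:3/176 30:2/181 28.5:3/177 27:3/165 25.5:2/159 24:2/158 22.5:1/161 21:1/165 19.5:2/174 18:1/180 16.5:1/178 15:1/170 13.5:1/156 12:1/148 10.5:1/153
```

The follower is on the pad, and the jaw plate has run on about 16 mm. That is past one tooth, so I'll let the lever back and check that it holds.

Call:
play_rows(targets="2.2 -0.39 0.14 -0.04 0;2.2 -0.39 0.14 -0.04 0;2.2 -0.74 0.34 -0.04 0;2.2 -0.74 0.34 -0.02 0;2.2 0 0 0 0")

```text
clock: 32.67
tcp_pos: [495.4, -123.8, 43.2]
tool_rot: [0.0, 0.865, 0.502, 0.0]
wrist_force: [-0.5, 0.6, 0.2]
opening: 22.1
grasp_force: 0.0
```

```bash
python3 look.py p4; python3 edge.py p2s p3s p4s | cut -d' ' -f1,15-50
```

```text
32.675 [ 495.4 -123.8   43.2] [-0.5  0.6  0.2] 22.05656755093381 -29.7
p2s 70.5:14/241 69:16/239 67.5:23/220 66:37/182 64.5:53/137 63:68/114 61.5:85/132 60:102/166 58.5:114/197 57:116/211 55.5:113/200 54:94/176 52.5:43/130 51:1/94 49.5:-8/98 48:-5/114 46.5:-3/120 45:-2/117 43.5:-1/116 42:-1/102 40.5:-2/85 39:-3/64 37.5:-3/53 36:-5/50 34.5:-5/53 33:-6/69 31.5:-6/84 30:-8/89 28.5:-7/85 27:-5/96 25.5:-3/103 24:0/116 22.5:3/136 21:2/139 19.5:1/152 18:1/162
p3s 70.5:14/238 69:21/237 67.5:47/223 66:92/204 64.5:118/200 63:117/199 61.5:101/176 60:59/126 58.5:9/75 57:-11/58 55.5:-8/63 54:-4/58 52.5:-3/47 51:-4/52 49.5:-6/65 48:-6/80 46.5:-7/89 45:-6/92 43.5:-5/94 42:-3/97 40.5:-1/106 39:0/107 37.5:1/130 36:2/149 34.5:3/166 33:3/175 31.5:3/176 30:2/181 28.5:3/177 27:3/165 25.5:2/159 24:2/158 22.5:1/161 21:1/165 19.5:2/174 18:1/180
p4s 70.5:14/237 69:21/236 67.5:46/223 66:91/205 64.5:119/201 63:118/198 61.5:99/171 60:57/126 58.5:8/89 57:-11/77 55.5:-7/83 54:-4/84 52.5:-2/81 51:-2/65 49.5:-3/47 48:-4/51 46.5:-5/63 45:-6/77 43.5:-7/87 42:-7/89 40.5:-6/85 39:-4/90 37.5:0/100 36:2/109 34.5:3/133 33:3/144 31.5:2/155 30:2/167 28.5:2/175 27:1/177 25.5:1/173 24:1/168 22.5:1/155 21:2/148 19.5:1/153 18:1/162
```

The jaw holds: plate-to-follower gap went from 16.3 to 10.7, so the springs are compressed about 5.6 mm with the lever unloaded. Opening and retreating.

Call:
play_rows(targets="4 0 0 0 0;4 0 0 0 0;4 0 0 4 0;4 0 0 5 0;4 0 0 5 0;4 -1 -2 2 0;4 0 0 0 0;4 0 0 0 0")

```text
clock: 33.78
tcp_pos: [485.1, -143.5, 201.8]
tool_rot: [-0.001, 0.865, 0.502, -0.0]
wrist_force: [-0.3, -0.1, -0.5]
opening: 40.2
grasp_force: 0.0
```

```bash
python3 look.py p5; python3 edge.py p4s p5s | cut -d' ' -f1,15-36; python3 - <<'E'
from h import *
d=np.load('press.npz');F,B=d['F'],d['B'];F=F+B@[-1.6,.3,0]
s=ctrl.observe();c=cam('wrist',s);im=cv2.cvtColor(cv2.imread('pics/p5.png'),cv2.COLOR_BGR2GRAY)
u,v=proj(c,F+B@[0,0,42]);print(u,v,proj(c,F+B@[-8,0,42]),proj(c,F+B@[-18,0,0]))
for r in range(int(v)-24,int(v)+24,3):
    if r>=0: print(r,' '.join('%3d'%x for x in im[r,int(u)-26:int(u)+28:3]))
E
```

```text
33.775 [ 485.1 -143.5  201.8] [-0.3 -0.1 -0.5] 40.19300128609171 -29.7
p4s 70.5:14/237 69:21/236 67.5:46/223 66:91/205 64.5:119/201 63:118/198 61.5:99/171 60:57/126 58.5:8/89 57:-11/77 55.5:-7/83 54:-4/84 52.5:-2/81 51:-2/65 49.5:-3/47 48:-4/51 46.5:-5/63 45:-6/77 43.5:-7/87 42:-7/89 40.5:-6/85 39:-4/90
p5s 70.5:14/237 69:22/236 67.5:48/222 66:92/204 64.5:117/199 63:117/195 61.5:100/169 60:56/125 58.5:7/89 57:-10/78 55.5:-6/83 54:-2/81 52.5:0/78 51:-2/64 49.5:-3/50 48:-3/53 46.5:-4/62 45:-4/76 43.5:-5/84 42:-6/87 40.5:-5/87 39:-4/91
256.21470398389084 74.1731423931473 [256.2687991   83.99362028] [256.59961909  74.25747129]
50  35 151 144 143 144 129 140 143 140 140 143 143 136 142 143 143 145  34
53  36 152 145 146 146 143 139 137 152 157 156 139 148 146 145 144 148  36
56  38 156 148 149 118 145 139 139 144 155 152 156 141 138 148 148 152  37
59  40 151 148 148 144 126 141 151 155 147 156 157 139 148 147 147 152  40
62  40 147 145 146 118 128 141 149 156 147 151 158 139 147 146 146 150  42
65  40 150 144 144 119 115 131 150 156 147 149 158 132 143 143 143 148  44
68  40 154 143 143 135 115 142 153 121 136 147 158 136 144 145 145 153  45
71  41 165 145 146 119 113 140 153 160 161 158 150 139 143 143 143 154  44
74  41  92  81 105  84 114 140 139 139 142 143 151 139  94  96 100 111  48
77  43  42  41  42  41  84 137 142 145 143 143 140 149  39  42  42  40  51
80  41  42  40  42  41  42 139 143 142 140 141 143  82  42  43  42  48  49
83  42  41  41  42  43  27 102 144 141 140 144 111  31  41  42  42  51  50
86  41  40  42  41  41  29 126 120  98 115 124 154  35  42  40  46  49  49
89  53  42  42  43  41  35 125 129 151 148 149 152  43  50  51  50  49  49
92  48  41  42  42  42  38 125 153 151 148 149 151  44  50  50  49  50  50
95  41  44  42  42  42  36 125 152 151 148 148 151  46  49  50  50  50  50
```

```bash
python3 -c "
from cell import ctrl
print(ctrl.hand_in())"
```

```text
the job is handed in; nothing more can be done
None
```

The job is handed in at about 34 s on the clock: the lever is pinned with the fulcrum pin fully home, and the jaw is pumped tight against the pad and holding with the lever let go. By side-camera estimate the springs are compressed about 5.6 mm.

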